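# Close the film developing tank for the wash and pull off its pour cap

## Robot

A 6-joint arm with a two-finger parallel gripper is mounted at the origin on a cart in front of the work surface, level with it; the furniture and walls round the work are solid. World frame = base frame: x ahead of the robot, y to its left, z up, the work surface at z = 0. Lengths are in mm, angles in rad, forces in N, time in s.
With the tool pointing down it reaches from about 300 to 775 mm from the base axis. Payload 14.6 kg.
Tool frame: the origin (TCP) lies between the finger pads; the fingertips stand 22 mm ahead of it and the grasp point (between the pads) lies 3 mm ahead of it (manip.tcp_to_tips is the distance from the TCP to the fingertips, in mm); y points along the fingers, z is the direction in which the jaws open and shut, and the axes are right-handed (so a half turn about y gives the same grasp; the last joint's range is limited). The gripper opens to 94 mm and grips with 3 to 60 N. Pads are 16 mm wide; open, the fingers measure 119 mm over their backs; the gripper's body (75 mm by 177 mm) begins 78 mm behind the grasp point.
Start: joints at [-1.408, 0.3, 1.521, -0, 1.321, -0.067], TCP at [125.274, -535.533, 227.446] pointing down, gripper open.
Joint ranges: [-3.03, 3.03], [-0.79, 2.21], [0.23, 2.52], [-1.04, 4.18], [0, 3.07], [-2.55, 2.55]. Speed limits (rad/s): [2.22, 2.22, 2.57, 3.14, 3.14, 3.14].

## Interface

Orientations are given as [roll, pitch, yaw] about the fixed x, y, z axes, in that order (R = Rz(yaw) Ry(pitch) Rx(roll)).
In Python, from cell import manip gives the robot as it stands.
- The arm moves only by the shell command python3 -m jog 'ROWS' [OPENING] [FORCE]. ROWS is JSON, one flat list of numbers, 6 for each row, row after row: the shift along the tool's x, y, z in mm, then the turn, a rotation vector about the tool's x, y, z in degrees. A call has 1 to 10 rows; each row is the pose to reach, as a shift and turn from the pose commanded when the call began, along the tool's axes at that moment; what a row does not reach only later rows make up. A row lasts 1/12 s, in which the tool goes at most 41.7 mm and 7.16 degrees, less where a joint would pass 70% of its speed; a pose out of reach is approached as far as the arm can. A call with a gripper value outside its range is refused whole. OPENING is the finger opening in mm, from 0 to 94, set as the call begins (- or left out, the last holds). The fingers move at their own pace and stop on an object; FORCE is the grip in N (left out, the last holds). Time passes only in rows, so rows that repeat a pose let the fingers close. It gives the time, the measured TCP pose, the force and the opening at its end, in the units of the state.
- manip.read_state(): the state, without advancing time (a new reading comes with each control period).
- manip.camera(name): name is "side" or "top" or "wrist"; returns a dict with "img" (384x512x3 uint8, red, green, blue), "intrinsics" (3x3 intrinsics, pixels), "k1" (the pictures are not rectified: a ray, as slopes to the right and down, at radius r is drawn at 1 + k1 r^2 times it, then the intrinsics apply), "origin" and "orientation" of the camera in the world. Camera axes: x right, y down, z forward; pixel columns grow to the right and rows downward; lengths in mm; the calibration is good to about 2 mm. A picture is of the moment at which its call begins. There is no depth.
- manip.sign_off(): hands the job in, once; it reports no verdict.
Trained networks look in a picture, given as the dict that the camera call returned (one of the last four; its "shot" number tells which), for a name from the list of things; names that differ only in an ending like _2 or _b are one class to them, and where a whole thing is asked for, a point or a joint stands for the part that bears it (a point fixed in the world has none). Each returns a list of dicts, best first, with "score" (0 to 1); they miss things now and then, are a little off and sometimes report something else, mostly with a low value. They report only what shows in the picture. A call takes as long as a camera call.
- manip.masks_of(thing, picture): "pixels" (384x512 bool, what is visible of it) and "xy" ([column, row] in pixels, amid what is visible of it).
- manip.tip_of(thing, picture): "xy" ([column, row] in pixels: a listed point, or the origin of a listed thing).
The state is a dict: "clock": time; "joints": joint angles; "qd": joint speeds; "effort": joint torques, N m; "eef_pos": TCP position; "eef_rot": TCP orientation; "wrist_force": force on the tool from outside, world axes, zero at the start; "moment": the same for the moment, N m; "finger_gap": finger opening in mm.
Only numpy, scipy, OpenCV 4.12 (cv2) and the standard library are available. Lean on these libraries where they do the work, as an engineer would, in place of code of your own. Each camera call takes 0.05 s, during which the arm holds its last target.

## Task

The film in the developing tank is fixed and only needs its wash: pick up the tank's funnel lid with the grey pour cap still snapped on it, lower the two together into the mouth of the tank (red marks on the lid over the red marks on the tank) until you feel the lid seat on the rim, and turn it clockwise, seen from above, without forcing it, until it comes up against its stop and is locked. Only then pull the grey cap straight up off the funnel, leaving the lid seated and locked in the tank, and finish holding the cap still in the gripper, level and a hand's breadth clear above the tank, so that the water can go in; do not put the cap down or let go. Do not tip the lid over on the way, and leave the other things on the bench where they are.

Things in the scene. Friction and masses are not known exactly. Their poses are not given: they have to be found in the camera images.
- tank: Open black plastic film developing tank, 96 mm across the rim, 110 mm high, held fast on the bench by its suction foot (106 mm across); a white film reel inside, its top 80 mm above the bench. Origin: centre of its underside, on the bench; z up, x axis through the middle of two gaps in its bayonet mouth (see tank_gap).
- tank_mouth (a point): Centre of the tank's rim, 110 mm above the bench: where the lid's origin rests when the lid is seated. The mouth has two inward tabs, flush with the rim, 4 mm thick, that leave a 71 mm opening, and two gaps between them.
- tank_gap (a point): Middle of one gap between the tabs, on the tank's +x axis, 40 mm from the rim's centre; the other gap is on -x. Each gap is 70 degrees wide and has a red mark outside the rim.
- tank_lock (a point): Where a lug of the lid stops when locked: 62 degrees (1.08 rad) clockwise, from above, of tank_gap, 40 mm from the centre; white mark outside the rim here and at the other gap. A rigid stop lies there.
- lid: Black funnel lid, flange 97 mm across, 5 mm thick, with a 67 mm plug 16 mm deep below (foot chamfered 3 mm), standing on the plug. Origin: centre of the flange's underside, which seats on the rim; 16 mm above the bench at the start; z up, x axis through its two lugs. About 0.11 kg. Its collar (40 mm across, top 34 mm above the origin) is under the cap.
- lid_lug (a point): Red radial mark on top of the flange over one lug, lid +x, 40 mm from the axis; the other, on -x, is alike, so the lid fits either way round. Lugs: 46 degrees wide, 81 mm over both, 5.5 to 10 mm under the flange. They enter the gaps with about 10 degrees of play each way and 2 mm sideways; over the tabs the lid stays 10 mm high. Anticlockwise is blocked.
- cap: Grey snap cap over the lid's collar, 56 mm across, 32 mm high, about 0.05 kg. Origin: centre of its open underside, 7 mm above the lid's origin when on (2 mm over the flange); z up. Ribs key it to the lid (2 degrees play): gripped by the cap, the lid hangs on it and is carried and turned. Pulled up with about 8 to 11 N while the lid is locked, it snaps off; clear of the lid after 30 mm.
- cap_top (a point): Centre of the cap's flat top, 39 mm above the lid's origin while the cap is on, so 55 mm above the bench at the start.
- film_can_1: Black film can with grey lid, 34 mm in diameter, 50 mm high, standing; bystander. Origin: centre of its underside.
- film_can_2: Grey film can with black lid, 34 mm in diameter, 50 mm high, standing; bystander. Origin: centre of its underside.
- dropper_bottle: White and pale blue dropper bottle with black top, 39 mm in diameter, 80 mm high; bystander. Origin: centre of its underside.
- rangefinder_camera: Silver and black camera, 70x138x83 mm, standing; bystander. Origin: centre of its underside.
- fluid_tin: Flat yellow tin with red cap, 28x62x139 mm, standing; bystander. Origin: centre of its underside.
- lens_pen: White and turquoise lens cleaning pen lying flat, 12x111x14 mm; bystander. Origin: centre of its underside.

How it is judged:
By the outcome, as a careful person would: the job done as asked, in the order asked, and still so for the second after the job is handed in, while the arm keeps its last pose, push and grip.
It also fails if it takes over 51 s, if anything falls off the work surface, if the arm or the gripper's body presses on something with over 40 N, if the wrist force passes 120 N, or if a joint passes its speed limit or range.

## Working session

There is one attempt and no reset: what is moved stays moved. The work goes in short steps, Python scripts to look and compute and a shell command to move; the robot and the scene stay as the last step left them, time stands still between calls to the robot, and variables do not carry over. Pictures are saved under pics/ and viewed, and the job is handed in when it is done.

```bash
ls; mkdir -p pics; cat > h.py <<'E'
import numpy as np, cv2
from cell import manip
from scipy.spatial.transform import Rotation as R
def RR(o):
    o=np.array(o,float)
    return o if o.shape==(3,3) else R.from_euler('xyz',o).as_matrix()
def cam(n,f):
    p=manip.camera(n); cv2.imwrite('pics/'+f,cv2.cvtColor(p['img'],cv2.COLOR_RGB2BGR)); return p
def onz(p,xy,z):
    K=np.array(p['intrinsics']);d=np.array([(xy[0]-K[0,2])/K[0,0],(xy[1]-K[1,2])/K[1,1]])
    s=d.copy()
    for _ in range(30): s=d/(1+p['k1']*(s@s))
    v=RR(p['orientation'])@np.array([s[0],s[1],1]); o=np.array(p['origin'])
    return o+v*(z-o[2])/v[2]
E
python3 - <<'E'
from h import *
s=manip.read_state(); print(s)
for n in ['side','top','wrist']:
    p=cam(n,n+'0.png'); print(n,p['origin'],p['orientation'],p['k1'],p['shot'])
    for t,z in [('tank_mouth',110),('tank_gap',110),('tank_lock',110),('lid_lug',21),('cap_top',55),('cap',23),('lid',16)]:
        for r in manip.tip_of(t,p)[:3]: print(t,round(r['score'],2),np.round(r['xy']),np.round(onz(p,r['xy'],z),1))
E
```

```text
pics
{'clock': 0.0, 'joints': array([-1.40760958e+00,  3.00492415e-01,  1.52158424e+00,  1.08000771e-05,
        1.32070580e+00, -6.65841479e-02]), 'qd': array([ 0.00106617, -0.00063642,  0.00020436,  0.00045858, -0.00117916,
        0.00017382]), 'effort': array([-7.56595600e-04, -5.31811345e+01, -3.52733552e+01,  7.07883644e-02,
        2.44344230e-02, -8.98818666e-05]), 'eef_pos': array([ 125.23401873, -535.30585804,  226.87329002]), 'eef_rot': array([-1.57198280e+00,  8.96011782e-05, -2.91182449e+00]), 'wrist_force': array([ 0.16450834, -0.31425547, -0.46964624]), 'moment': array([-0.01007856,  0.00370577, -0.00592217]), 'finger_gap': 93.92405541330353}
side [ 544.53099306 -597.59261828  760.05453974] [-2.24009835e+00  1.07840727e-02  4.29677774e-05] -0.062389076256663865 1
tank_mouth 0.56 [228. 169.] [482.3 281.5 110. ]
tank_gap 0.68 [238. 167.] [505.8 291.4 110. ]
tank_lock 0.68 [240. 175.] [513.  255.8 110. ]
lid_lug 0.83 [239. 266.] [512.6  40.8  21. ]
cap_top 0.16 [242. 173.] [515.8 339.9  55. ]
cap 0.97 [226. 271.] [484.1  25.6  23. ]
cap 0.36 [306. 311.] [648.2 -79.6  23. ]
lid 0.78 [226. 274.] [483.7  22.2  16. ]
top [ 481.56088582  198.24002779 1028.17785308] [-3.09831421  0.0304317  -1.55350482] -0.1031939292290109 2
tank_mouth 0.87 [242. 211.] [479.3 273.4 110. ]
tank_gap 0.65 [232. 198.] [512.  295.8 110. ]
tank_lock 0.57 [252. 198.] [511.3 250.4 110. ]
lid_lug 0.65 [327. 199.] [515.6  57.9  21. ]
cap_top 0.95 [340. 213.] [479.3  29.5  55. ]
cap 0.66 [342. 213.] [480.   20.3  23. ]
lid 0.58 [339. 214.] [477.1  25.6  16. ]
lid 0.41 [231. 199.] [510.6 310.7  16. ]
lid 0.34 [285. 232.] [428.1 167.2  16. ]
wrist [ 190.090035   -518.35968442  384.7962899 ] [ 2.90131750e+00  6.22086543e-04 -1.34098419e+00] -0.013989321379081293 3
```

```bash
python3 - <<'E'
import cv2
a=cv2.imread('pics/top0.png'); cv2.imwrite('pics/topz.png',cv2.resize(a[140:290,170:420],None,fx=3.2,fy=3.2,interpolation=cv2.INTER_CUBIC)[:600])
a=cv2.imread('pics/side0.png'); cv2.imwrite('pics/sidez.png',cv2.resize(a[110:340,110:410],None,fx=2.6,fy=2.6,interpolation=cv2.INTER_CUBIC)[:600])
E
```

```text
(no output)
```

View pics/topz.png

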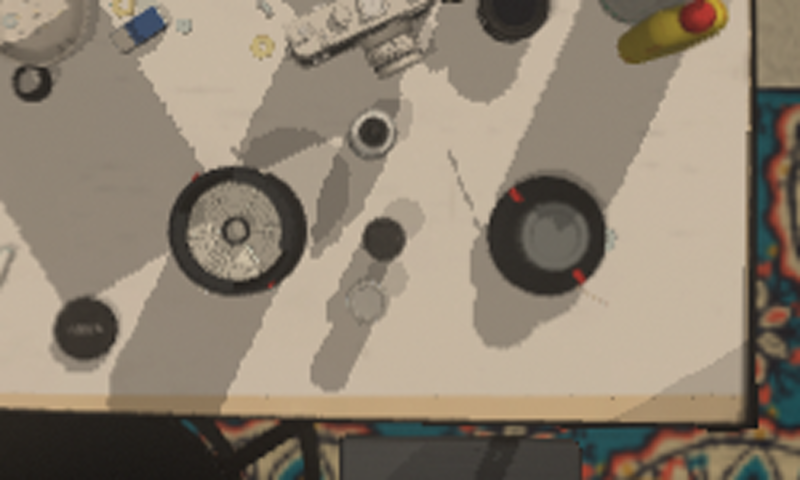

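View pics/sidez.png

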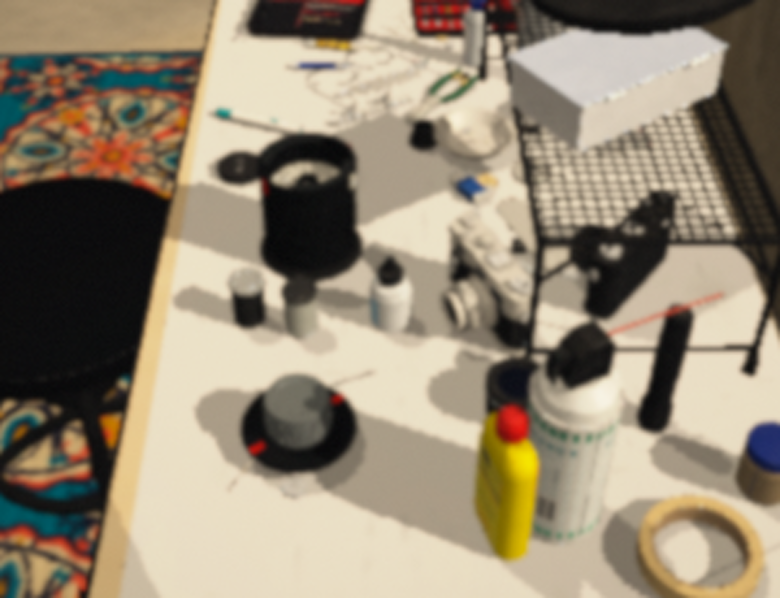

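View pics/top0.png

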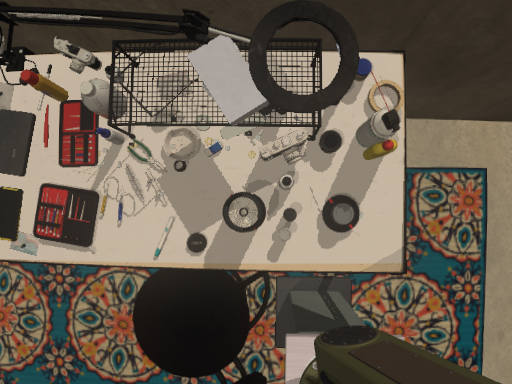

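```bash
python3 - <<'E'
from h import *
p=manip.camera('top'); a=p['img'].astype(int)
m=((a[...,0]>a[...,1]+50)&(a[...,0]>a[...,2]+50)).astype(np.uint8)
n,l,s,c=cv2.connectedComponentsWithStats(m)
for i in range(1,n):
    x,y=c[i]
    if 220<x<362 and 185<y<240: 
        w=np.array([[a[v,u,0]-a[v,u,1]] for v,u in zip(*np.where(l==i))])
        print(c[i],s[i,4],onz(p,c[i],110),onz(p,c[i],21))
for t,z in [('tank',80),('lid',21),('cap',50)]:
    for r in manip.masks_of(t,p)[:2]:
        ys,xs=np.where(r['pixels']); print(t,r['score'],r['xy'],xs.min(),xs.max(),ys.min(),ys.max(),onz(p,r['xy'],z))
E
```

```text
[230.5 194.5] 2 [519.10088308 300.72841903 110.        ] [522.73967675 310.66273272  21.        ]
[330.5 200.5] 10 [508.66303354  62.87198338 110.        ] [511.29007485  49.75060835  21.        ]
[350.5 226. ] 12 [449.02258688  14.71296928 110.        ] [445.86861339  -3.07651252  21.        ]
[254. 229.] 1 [438.10782099 243.14933709 110.        ] [433.89586711 247.50244636  21.        ]
tank 0.68 [242.6, 213.7] 223 265 193 231 [473.63777846 273.29914756  80.        ]
tank 0.52 [329.6, 219.2] 322 359 195 232 [463.79034605  60.14547181  80.        ]
lid 0.67 [335.7, 206.8] 322 359 194 232 [495.12330142  36.03692744  21.        ]
cap 0.89 [344.9, 212.3] 330 353 203 224 [481.21613027  17.27543602  50.        ]
cap 0.49 [289.3, 211.6] 284 295 209 220 [480.73646929 157.68543709  50.        ]
```

```bash
python3 - <<'E'
from h import *
for n in ['side','top']:
    p=manip.camera(n)
    for t,z in [('film_can_1',0),('film_can_2',0),('dropper_bottle',0),('rangefinder_camera',0),('fluid_tin',0),('lens_pen',0)]:
        for r in manip.tip_of(t,p)[:1]: print(n,t,round(r['score'],2),np.round(r['xy']),np.round(onz(p,r['xy'],z),1))
    if n=='side': print(onz(p,(320,305),0), onz(p,(355,235),0))
E
```

```text
side film_can_1 0.64 [225. 232.] [474.1 171.3  -0. ]
side film_can_2 0.64 [225. 232.] [474.1 171.3  -0. ]
side dropper_bottle 0.89 [260. 232.] [560.8 169.3   0. ]
side rangefinder_camera 0.57 [294. 233.] [643.  164.1   0. ]
side fluid_tin 0.56 [302. 309.] [644.6 -59.2  -0. ]
side lens_pen 0.61 [210. 155.] [413.4 503.6   0. ]
[682.14335722 -48.77619862   0.        ] [793.40902354 155.08454749   0.        ]
top film_can_1 0.65 [289. 214.] [475.7 155.3   0. ]
top film_can_2 0.65 [289. 214.] [475.7 155.3   0. ]
top dropper_bottle 0.62 [284. 178.] [569.1 170.4   0. ]
top rangefinder_camera 0.9 [284. 153.] [636.4 170.6   0. ]
top fluid_tin 0.77 [374. 151.] [645.8 -68.8   0. ]
top lens_pen 0.54 [164. 235.] [412.1 491.4   0. ]
```

```bash
cat >> h.py <<'E'
def delta(pos,yaw):
    s=manip.read_state(); M=R.from_euler('xyz',s['eef_rot']); T=R.from_euler('xyz',[-np.pi/2,0,yaw])
    d=M.inv().apply(np.array(pos)-s['eef_pos']); r=(M.inv()*T).as_rotvec(degrees=True)
    print('delta',np.round(d,1),np.round(r,2))
def st():
    s=manip.read_state(); print(round(s['clock'],2),np.round(s['eef_pos'],1),np.round(s['eef_rot'],4),np.round(s['wrist_force'],1),np.round(s['moment'],2),round(s['finger_gap'],1),np.round(s['joints'],2))
E
python3 - <<'E'
from h import *
delta([450,23,227],-1.22)
E
```

```text
delta [-4.434e+02  4.000e-01 -4.699e+02] [  0.   -96.93   0.  ]
```

```bash
python3 -m jog '[-443,0,-470,0,-97,0,-443,0,-470,0,-97,0,-443,0,-470,0,-97,0,-443,0,-470,0,-97,0,-443,0,-470,0,-97,0,-443,0,-470,0,-97,0,-443,0,-470,0,-97,0,-443,0,-470,0,-97,0,-443,0,-470,0,-97,0,-443,0,-470,0,-97,0]' 94; python3 - <<'E'
from h import *
st(); delta([470,23,227],-1.22)
E
```

```text
clock: 2.93
eef_pos: [334.9, -173.3, 227.8]
eef_rot: [-1.57, -0.0, -1.656]
wrist_force: [0.9, -0.4, -0.1]
finger_gap: 93.6
2.93 [ 334.9 -173.3  227.8] [-1.5699e+00 -5.0000e-04 -1.6560e+00] [ 0.9 -0.4 -0.1] [-0.08 -0.08  0.01] 93.6 [-0.57 -0.1   1.96  0.    1.28 -0.49]
delta [-207.1    0.8  117.9] [ -0.04 -24.98   0.04]
```

```bash
python3 -m jog '[-207,0,118,0,-25,0,-207,0,118,0,-25,0,-207,0,118,0,-25,0,-207,0,118,0,-25,0,-207,0,118,0,-25,0,-207,0,118,0,-25,0,-207,0,118,0,-25,0,-207,0,118,0,-25,0,-207,0,118,0,-25,0]'; python3 - <<'E'
from h import *
st(); p=cam('wrist','w1.png'); print(p['origin'],p['orientation'])
for t,z in [('cap_top',55),('lid_lug',21),('cap',23)]:
    for r in manip.tip_of(t,p)[:2]: print(t,round(r['score'],2),np.round(r['xy']),np.round(onz(p,r['xy'],z),1))
E
```

```text
clock: 3.68
eef_pos: [470.5, 19.9, 227.3]
eef_rot: [-1.571, 0.0, -1.225]
wrist_force: [-0.1, -0.6, 0.3]
finger_gap: 93.8
3.68 [470.5  19.9 227.3] [-1.5713e+00  1.0000e-04 -1.2252e+00] [-0.1 -0.6  0.3] [-0.03 -0.11  0.01] 93.8 [-0.04  0.12  1.74 -0.    1.28 -0.38]
[445.75582913  85.79088174 384.66342372] [2.90357933e+00 1.81058493e-03 3.45565482e-01]
cap_top 0.94 [258. 182.] [476.7  24.4  55. ]
lid_lug 0.86 [289. 166.] [508.1  49.4  21. ]
cap 0.65 [260. 180.] [480.8  22.3  23. ]
```

View pics/w1.png

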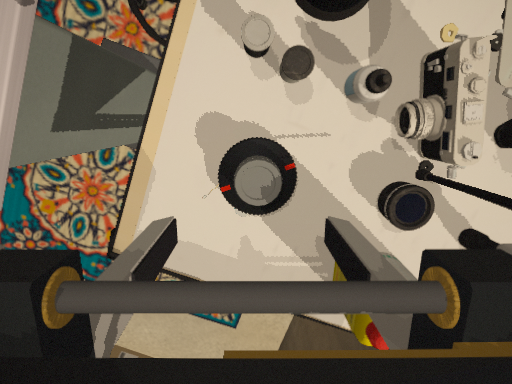

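```bash
cat >> h.py <<'E'
def reds(p,z,box,thr=50):
    a=p['img'].astype(int); m=((a[...,0]>a[...,1]+thr)&(a[...,0]>a[...,2]+thr)).astype(np.uint8)
    n,l,s,c=cv2.connectedComponentsWithStats(m,connectivity=8); out=[]
    for i in range(1,n):
        if box[0]<c[i][0]<box[2] and box[1]<c[i][1]<box[3] and s[i,4]>2:
            w=onz(p,c[i],z); out.append(w); print(np.round(c[i],1),s[i,4],np.round(w,1))
    if len(out)==2:
        d=out[0]-out[1]; print('mid',(out[0]+out[1])/2,'ang',np.degrees(np.arctan2(d[1],d[0]))%180,'len',np.hypot(*d[:2]))
E
python3 - <<'E'
from h import *
p=manip.camera('wrist'); reds(p,21,(205,130,310,230))
a=p['img'].astype(int)
# flange ellipse: dark pixels
for t,z in [('cap',55),('lid',21)]:
    for r in manip.masks_of(t,p)[:1]:
        m=r['pixels'].astype(np.uint8); c,_=cv2.findContours(m,0,1); c=max(c,key=cv2.contourArea); print(t,r['score'],cv2.fitEllipse(cv2.convexHull(c)),onz(p,cv2.fitEllipse(cv2.convexHull(c))[0],z))
E
```

```text
[289.4 165.7] 52 [508.9  49.8  21. ]
[225.2 187.5] 55 [443.5  -2.7  21. ]
mid [476.20213957  23.53492055  21.        ] ang 38.8056072529864 len 83.81081027863429
cap 0.62 ((257.90155029296875, 179.82955932617188), (47.957096099853516, 50.331111907958984), 168.30645751953125) [475.47296071  26.29229998  55.        ]
lid 0.87 ((256.7406005859375, 175.32127380371094), (78.06111145019531, 79.31759643554688), 59.35873794555664) [475.24114757  25.05472481  21.        ]
```

```bash
python3 - <<'E'
from h import *
delta([476.5,24,49],-1.225)
E
```

```text
delta [ -2.1 178.6   6.8] [-0.02 -0.08  0.01]
```

```bash
python3 -m jog '[-2,25,7,0,0,0,-2,65,7,0,0,0,-2,100,7,0,0,0,-2,130,7,0,0,0,-2,150,7,0,0,0,-2,165,7,0,0,0,-2,172,7,0,0,0,-2,175,7,0,0,0,-2,178,7,0,0,0,-2,178,7,0,0,0]'; python3 - <<'E'
from h import *
st(); p=cam('wrist','w2.png'); p=cam('side','s2.png')
a=cv2.imread('pics/s2.png'); cv2.imwrite('pics/s2z.png',cv2.resize(a[180:330,150:330],None,fx=3.5,fy=3.5))
E
```

```text
clock: 4.87
eef_pos: [477.0, 24.4, 49.8]
eef_rot: [-1.57, -0.0, -1.226]
wrist_force: [0.0, -0.2, -0.3]
finger_gap: 94.3
4.87 [477.   24.4  49.8] [-1.5701e+00 -3.0000e-04 -1.2256e+00] [ 0.  -0.2 -0.3] [-0.06 -0.1   0.04] 94.3 [-0.03  0.38  1.88  0.    0.88 -0.37]
```

View pics/w2.png

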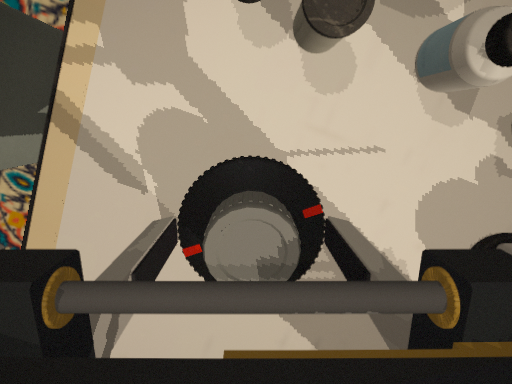

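View pics/s2z.png

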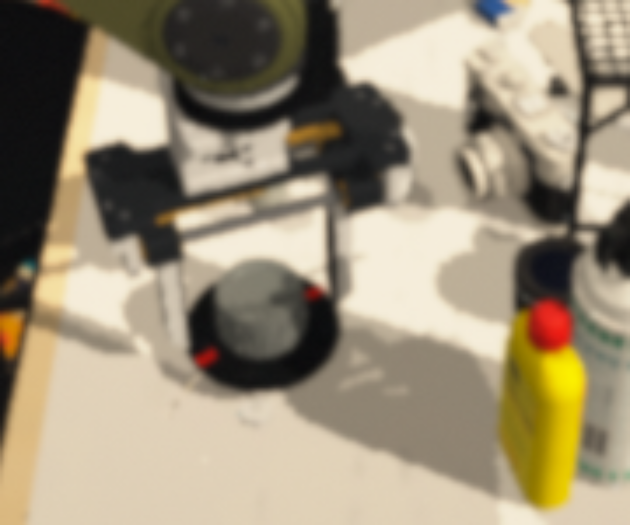

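```bash
python3 - <<'E'
from h import *
p=manip.camera('wrist'); reds(p,21,(170,195,335,265))
E
python3 -m jog '[0,0,0,0,0,0,0,0,0,0,0,0,0,0,0,0,0,0,0,0,0,0,0,0,0,0,0,0,0,0,0,0,0,0,0,0]' 50 30
python3 -m jog '[0,0,0,0,0,0,0,0,0,0,0,0,0,0,0,0,0,0]'
```

```text
[311.8 210.6] 176 [509.2  49.7  21. ]
[191.7 249.8] 167 [443.7  -3.1  21. ]
mid [476.47925815  23.31313871  21.        ] ang 38.897392856834166 len 84.12757468959741
clock: 5.52
eef_pos: [476.7, 24.5, 49.5]
eef_rot: [-1.571, 0.0, -1.225]
wrist_force: [0.8, 0.3, 0.2]
finger_gap: 57.3
clock: 5.77
eef_pos: [476.8, 24.5, 49.5]
eef_rot: [-1.571, -0.0, -1.225]
wrist_force: [-0.2, 0.4, 0.5]
finger_gap: 55.6
```

```bash
python3 -m jog '[0,-5,0,0,0,0,0,-20,0,0,0,0,0,-50,0,0,0,0,0,-80,0,0,0,0,0,-110,0,0,0,0,0,-140,0,0,0,0,0,-155,0,0,0,0,0,-160,0,0,0,0,0,-160,0,0,0,0]' 50 40
python3 - <<'E'
from h import *
st(); p=cam('wrist','w3.png'); delta([478,185,210],-1.225)
E
```

```text
clock: 6.52
eef_pos: [476.9, 24.5, 210.2]
eef_rot: [-1.569, -0.001, -1.225]
wrist_force: [-0.5, -0.5, -1.1]
finger_gap: 56.1
6.52 [476.9  24.5 210.2] [-1.5693e+00 -6.0000e-04 -1.2255e+00] [-0.5 -0.5 -1.1] [-0.02 -0.12 -0.02] 56.1 [-0.03  0.15  1.74 -0.    1.24 -0.37]
delta [-150.5   -1.1   55.8] [ 0.03 -0.02 -0.01]
```

View pics/w3.png

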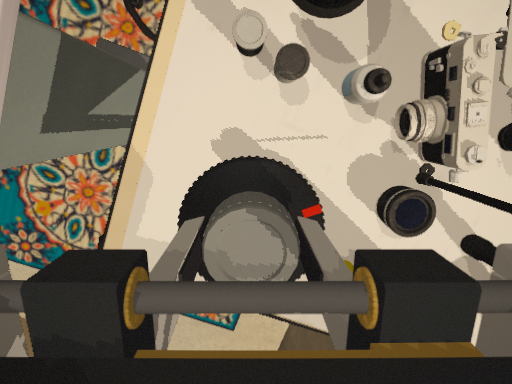

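```bash
python3 -m jog '[-15,0,6,0,0,0,-40,0,15,0,0,0,-70,0,26,0,0,0,-100,0,37,0,0,0,-120,0,44,0,0,0,-130,0,48,0,0,0,-130,0,48,0,0,0]'
python3 - <<'E'
from h import *
st(); p=cam('wrist','w4.png')
reds(p,110,(100,20,420,230))
for t,z in [('tank_mouth',110),('tank_gap',110),('tank_lock',110)]:
    for r in manip.tip_of(t,p)[:2]: print(t,round(r['score'],2),np.round(r['xy']),np.round(onz(p,r['xy'],z),1))
E
```

```text
clock: 7.15
eef_pos: [477.3, 164.4, 207.9]
eef_rot: [-1.573, 0.0, -1.223]
wrist_force: [-0.4, -0.9, -1.6]
finger_gap: 55.4
7.15 [477.3 164.4 207.9] [-1.5734e+00  4.0000e-04 -1.2232e+00] [-0.4 -0.9 -1.6] [-0.07 -0.07  0.02] 55.4 [ 0.26  0.22  1.67  0.    1.26 -0.09]
[114.3  66. ] 743 [334.9 232.6 110. ]
[132.   54.3] 145 [346.1 245.8 110. ]
[149.   54.8] 4 [359. 250. 110.]
[356.6  62. ] 23 [515.9 301.  110. ]
[239.3  98.6] 27 [437.5 242.8 110. ]
[311.4 210.2] 182 [529.4 175.  110. ]
[107.7 211.5] 13 [358.7 111.6 110. ]
tank_mouth 0.91 [296.  82.] [476.5 270.5 110. ]
tank_gap 0.7 [342.  65.] [506.  295.4 110. ]
tank_gap 0.55 [302. 364.] [583.7  20.1 110. ]
tank_lock 0.82 [330. 118.] [513.5 254.1 110. ]
```

View pics/w4.png

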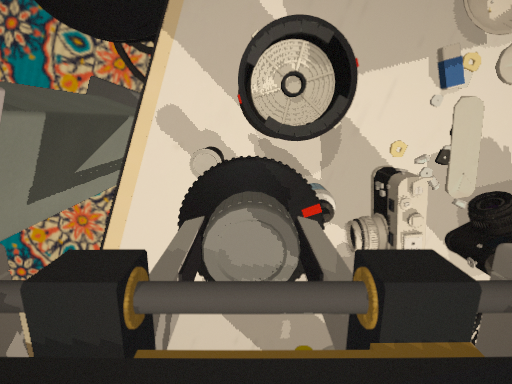

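```bash
python3 - <<'E'
from h import *
delta([477,272.9,180],-1.272)
E
```

```text
delta [-104.7   28.9   36.7] [0.05 2.61 0.01]
```

```bash
python3 -m jog '[-15,0,5,0,0,0,-40,0,14,0,1,0,-70,5,25,0,2,0,-95,12,33,0,2.6,0,-104,20,36.5,0,2.6,0,-105,26,36.7,0,2.6,0,-105,28,36.7,0,2.6,0,-105,28,36.7,0,2.6,0]'
python3 - <<'E'
from h import *
st(); p=cam('wrist','w5.png'); delta([477,272.9,143.5],-1.272)
p=cam('side','s5.png')
a=cv2.imread('pics/s5.png'); cv2.imwrite('pics/s5z.png',cv2.resize(a[90:240,150:330],None,fx=3.5,fy=3.5))
E
```

```text
clock: 8.02
eef_pos: [476.9, 272.8, 180.8]
eef_rot: [-1.572, -0.0, -1.272]
wrist_force: [-0.1, 0.5, -2.4]
finger_gap: 55.6
8.02 [476.9 272.8 180.8] [-1.5720e+00 -4.0000e-04 -1.2717e+00] [-0.1  0.5 -2.4] [-0.08 -0.12 -0.01] 55.6 [ 0.45  0.34  1.58 -0.    1.22  0.15]
delta [-0.1 37.9 -0.1] [ 0.02 -0.    0.01]
```

View pics/w5.png

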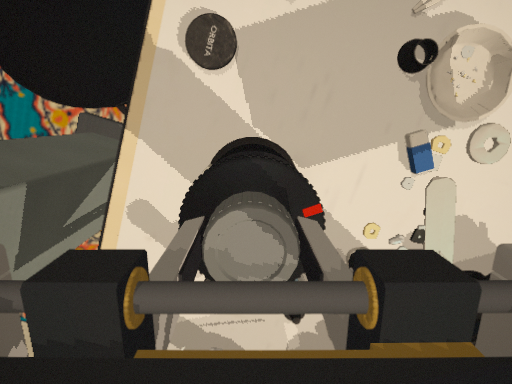

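View pics/s5z.png

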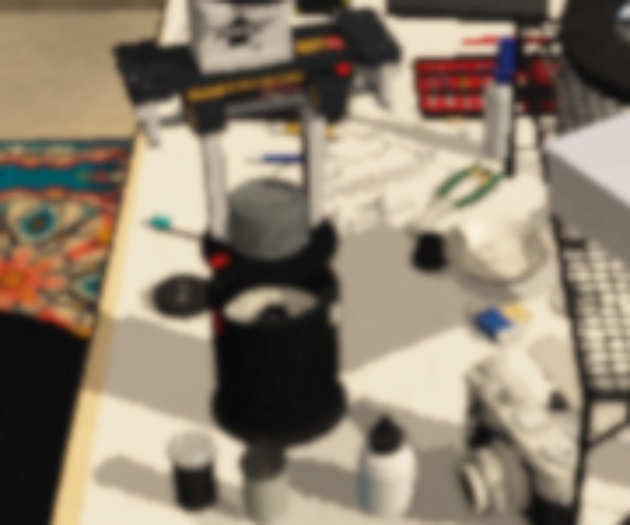

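```bash
python3 -m jog '[0,6,0,0,0,0,0,12,0,0,0,0,0,17,0,0,0,0,0,20,0,0,0,0,0,22,0,0,0,0,0,24,0,0,0,0,0,25,0,0,0,0,0,25,0,0,0,0]'
python3 -c "
from h import *
st()"
```

```text
clock: 8.78
eef_pos: [476.8, 274.3, 156.3]
eef_rot: [-1.571, -0.0, -1.271]
wrist_force: [-0.1, -0.2, -1.6]
finger_gap: 56.0
8.78 [476.8 274.3 156.3] [-1.5709e+00 -1.0000e-04 -1.2707e+00] [-0.1 -0.2 -1.6] [-0.04 -0.08  0.01] 56.0 [ 0.46  0.37  1.6  -0.    1.17  0.16]
```

```bash
python3 -m jog '[0,1,0,0,0,0,0,2,0,0,0,0,0,3,0,0,0,0,0,3,0,0,0,0]'
python3 -c "
from h import *
st()
manip.camera('side');st();manip.camera('side');st()"
```

```text
clock: 9.12
eef_pos: [476.8, 274.2, 153.3]
eef_rot: [-1.571, 0.0, -1.271]
wrist_force: [0.7, 0.0, -2.5]
finger_gap: 55.5
9.12 [476.8 274.2 153.3] [-1.5709  0.     -1.2708] [ 0.7  0.  -2.5] [-0.04 -0.09 -0.01] 55.5 [0.46 0.37 1.61 0.   1.16 0.16]
9.17 [476.8 274.2 153.4] [-1.5709 -0.     -1.2708] [ 0.2 -0.3 -1.9] [-0.05 -0.1   0.02] 55.7 [ 0.46  0.37  1.61 -0.    1.16  0.16]
9.22 [476.9 274.3 153.5] [-1.5708  0.     -1.2708] [-0.6 -0.5 -1.9] [-0.02 -0.14 -0.04] 55.8 [0.46 0.37 1.61 0.   1.16 0.16]
```

```bash
python3 -m jog '[0.6,0,-0.2,0,0,0,1.2,0,-0.4,0,0,0,1.2,1,-0.4,0,0,0,1.2,2,-0.4,0,0,0,1.2,3,-0.4,0,0,0,1.2,4,-0.4,0,0,0,1.2,5,-0.4,0,0,0,1.2,5,-0.4,0,0,0]'
python3 -c "
from h import *
st()"
```

```text
clock: 9.88
eef_pos: [476.7, 272.9, 148.2]
eef_rot: [-1.571, -0.0, -1.271]
wrist_force: [-0.4, -0.5, -1.4]
finger_gap: 55.9
9.88 [476.7 272.9 148.2] [-1.5712e+00 -1.0000e-04 -1.2708e+00] [-0.4 -0.5 -1.4] [-0.01 -0.1  -0.  ] 55.9 [ 0.45  0.38  1.61 -0.    1.15  0.15]
```

```bash
python3 -m jog '[0,1,0,0,0,0,0,2,0,0,0,0,0,3,0,0,0,0,0,3.5,0,0,0,0,0,3.5,0,0,0,0]'
python3 -c "
from h import *
st()"
python3 -m jog '[0,0.5,0,0,0,0,0,1,0,0,0,0,0,1,0,0,0,0]'
python3 -c "
from h import *
st()"
```

```text
clock: 10.3
eef_pos: [476.8, 273.0, 144.9]
eef_rot: [-1.571, 0.0, -1.271]
wrist_force: [-0.1, -0.4, -1.1]
finger_gap: 55.7
10.3 [476.8 273.  144.9] [-1.5708  0.     -1.2708] [-0.1 -0.4 -1.1] [-0.03 -0.07 -0.02] 55.7 [0.45 0.38 1.62 0.   1.15 0.15]
clock: 10.55
eef_pos: [476.9, 273.0, 143.9]
eef_rot: [-1.571, 0.0, -1.271]
wrist_force: [0.4, -0.6, -0.4]
finger_gap: 55.7
10.55 [476.9 273.  143.9] [-1.5707  0.     -1.2709] [ 0.4 -0.6 -0.4] [-0.01 -0.1  -0.01] 55.7 [ 0.45  0.38  1.62 -0.    1.14  0.15]
```

```bash
python3 -m jog '[0,0.5,0,0,0,0,0,1,0,0,0,0,0,1,0,0,0,0]'
python3 -c "
from h import *
st()"
python3 -m jog '[0,0.5,0,0,0,0,0,0.7,0,0,0,0,0,0.7,0,0,0,0]'
python3 -c "
from h import *
st()"
```

```text
clock: 10.8
eef_pos: [476.9, 273.0, 143.5]
eef_rot: [-1.57, 0.0, -1.271]
wrist_force: [-2.3, 0.2, 4.4]
finger_gap: 55.5
10.8 [476.9 273.  143.5] [-1.5704  0.     -1.2708] [-2.3  0.2  4.4] [-0.3   0.3  -0.01] 55.5 [ 0.45  0.38  1.62 -0.    1.14  0.15]
clock: 11.05
eef_pos: [476.9, 273.0, 143.4]
eef_rot: [-1.57, 0.0, -1.271]
wrist_force: [-5.1, -2.3, 11.7]
finger_gap: 55.8
11.05 [476.9 273.  143.4] [-1.5701  0.     -1.2708] [-5.1 -2.3 11.7] [-0.61  0.94 -0.05] 55.8 [ 0.45  0.38  1.62 -0.    1.14  0.15]
```

```bash
python3 -m jog '[0,-0.7,0,0,0,0,0,-0.7,0,0,0,0,0,-0.7,0,0,4,0,0,-0.7,0,0,8,0,0,-0.7,0,0,12,0,0,-0.7,0,0,15,0,0,-0.7,0,0,15,0]'
python3 -c "
from h import *
st()"
```

```text
clock: 11.63
eef_pos: [477.2, 273.2, 143.5]
eef_rot: [-1.57, 0.001, -1.536]
wrist_force: [-0.2, 0.1, 4.5]
finger_gap: 55.8
11.63 [477.2 273.2 143.5] [-1.5696e+00  6.0000e-04 -1.5357e+00] [-0.2  0.1  4.5] [ 0.02 -0.02  0.01] 55.8 [0.45 0.38 1.62 0.   1.14 0.42]
```

```bash
python3 -m jog '[0,0,0,0,4,0,0,0,0,0,8,0,0,0,0,0,12,0,0,0,0,0,16,0,0,0,0,0,20,0,0,0,0,0,24,0,0,0,0,0,27,0,0,0,0,0,30,0,0,0,0,0,30,0]'
python3 - <<'E'
from h import *
st();p=cam('wrist','w6.png')
E
```

```text
clock: 12.38
eef_pos: [478.1, 272.5, 143.6]
eef_rot: [-1.568, 0.001, -2.059]
wrist_force: [7.2, -4.1, 4.0]
finger_gap: 55.6
12.38 [478.1 272.5 143.6] [-1.5678e+00  1.1000e-03 -2.0590e+00] [ 7.2 -4.1  4. ] [-0.81 -1.31  0.2 ] 55.6 [ 0.45  0.38  1.62 -0.    1.14  0.94]
```

View pics/w6.png

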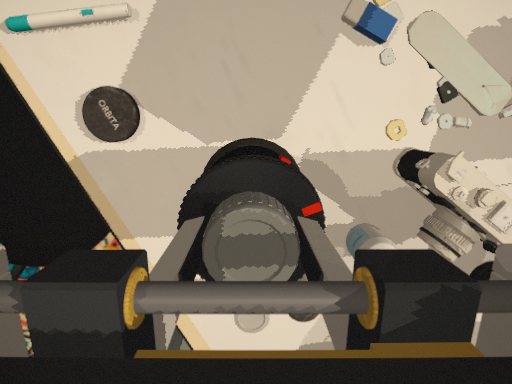

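```bash
python3 -m jog '[0.1,0,0.5,0,0,0,0.2,0,1,0,0,0,0.2,0,1,0,3,0,0.2,0,1,0,6,0,0.2,0,1,0,9,0,0.2,0,1,0,11,0,0.2,0,1,0,11,0]'
python3 - <<'E'
from h import *
st()
E
```

```text
clock: 13.02
eef_pos: [478.5, 272.0, 143.5]
eef_rot: [-1.569, 0.001, -2.25]
wrist_force: [5.0, -4.4, 5.6]
finger_gap: 55.9
13.02 [478.5 272.  143.5] [-1.5688e+00  1.2000e-03 -2.2502e+00] [ 5.  -4.4  5.6] [-0.8  -1.04  0.14] 55.9 [ 0.45  0.38  1.62 -0.    1.14  1.13]
```

```bash
python3 -m jog '[0.1,0,0.7,0,0,0,0.1,0,0.7,0,1,0,0.1,0,0.7,0,2,0,0.1,0,0.7,0,3,0,0.1,0,0.7,0,3,0]'
python3 - <<'E'
from h import *
st()
E
python3 -m jog '[0,0,0,0,1,0,0,0,0,0,2,0,0,0,0,0,2,0]'
python3 - <<'E'
from h import *
st()
E
```

```text
clock: 13.43
eef_pos: [478.7, 271.8, 143.5]
eef_rot: [-1.57, 0.001, -2.301]
wrist_force: [4.3, -2.3, 5.1]
finger_gap: 55.6
13.43 [478.7 271.8 143.5] [-1.5697e+00  1.3000e-03 -2.3012e+00] [ 4.3 -2.3  5.1] [-0.36 -0.64  0.13] 55.6 [ 0.45  0.38  1.61 -0.    1.14  1.18]
clock: 13.68
eef_pos: [478.7, 271.9, 143.5]
eef_rot: [-1.57, 0.001, -2.336]
wrist_force: [2.9, -1.3, 6.5]
finger_gap: 55.7
13.68 [478.7 271.9 143.5] [-1.5699e+00  1.4000e-03 -2.3360e+00] [ 2.9 -1.3  6.5] [-0.3  -0.63  0.17] 55.7 [ 0.45  0.38  1.61 -0.    1.14  1.22]
```

Now 61.0° turned. Continue in small steps while watching the moment.

```bash
python3 -m jog '[0,0,0,0,0.7,0,0,0,0,0,1.5,0,0,0,0,0,1.5,0]'
python3 - <<'E'
from h import *
st()
E
python3 -m jog '[0,0,0,0,0.5,0,0,0,0,0,1,0,0,0,0,0,1,0]'
python3 - <<'E'
from h import *
st()
E
```

```text
clock: 13.93
eef_pos: [478.8, 272.1, 143.5]
eef_rot: [-1.57, 0.002, -2.362]
wrist_force: [4.7, -0.2, 4.5]
finger_gap: 55.7
13.93 [478.8 272.1 143.5] [-1.5698e+00  2.0000e-03 -2.3622e+00] [ 4.7 -0.2  4.5] [-0.05 -1.04  0.32] 55.7 [ 0.45  0.38  1.61 -0.    1.14  1.24]
clock: 14.18
eef_pos: [479.1, 272.2, 143.5]
eef_rot: [-1.57, 0.003, -2.379]
wrist_force: [7.3, 1.6, 3.2]
finger_gap: 55.5
14.18 [479.1 272.2 143.5] [-1.5696  0.0028 -2.3792] [7.3 1.6 3.2] [ 0.16 -1.41  0.39] 55.5 [ 0.45  0.38  1.61 -0.    1.14  1.26]
```

```bash
python3 -m jog '[0,0,0,0,0.5,0,0,0,0,0,1,0,0,0,0,0,1,0]'
python3 - <<'E'
from h import *
st(); p=cam('wrist','w7.png'); reds(p,115,(180,130,340,230))
E
```

```text
clock: 14.43
eef_pos: [479.3, 272.3, 143.6]
eef_rot: [-1.569, 0.004, -2.397]
wrist_force: [8.5, 1.8, 2.3]
finger_gap: 55.9
14.43 [479.3 272.3 143.6] [-1.5694  0.0036 -2.3966] [8.5 1.8 2.3] [ 0.36 -1.75  0.52] 55.9 [ 0.45  0.38  1.61 -0.    1.14  1.28]
[260.  152.5] 60 [517.1 302.6 115. ]
[310.9 207.4] 187 [513.6 254.1 115. ]
mid [515.32976138 278.31751628 115.        ] ang 85.84509410644341 len 48.59800177223139
```

View pics/w7.png

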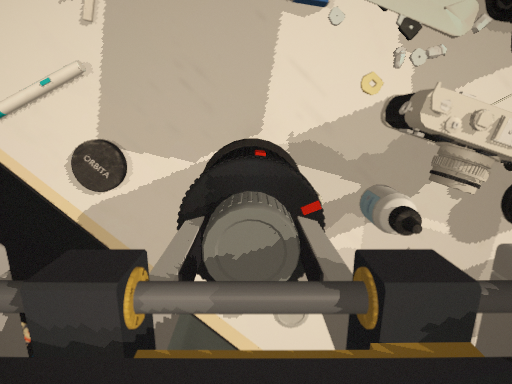

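```bash
python3 -m jog '[-0.4,0,0.2,0,0,0,-0.7,0,0.4,0,0,0,-0.7,0,0.4,0,0.7,0,-0.7,0,0.4,0,1.5,0,-0.7,0,0.4,0,1.5,0]'
python3 - <<'E'
from h import *
st(); p=cam('wrist','w8.png'); reds(p,115,(180,130,340,230))
E
```

```text
clock: 14.9
eef_pos: [479.9, 272.6, 143.6]
eef_rot: [-1.57, 0.003, -2.423]
wrist_force: [7.5, 3.2, 2.9]
finger_gap: 55.8
14.9 [479.9 272.6 143.6] [-1.5698  0.0034 -2.4228] [7.5 3.2 2.9] [ 0.53 -1.56  0.67] 55.8 [ 0.45  0.38  1.61 -0.    1.14  1.3 ]
[257.9 153.2] 57 [517.3 302.5 115. ]
[310.5 206.9] 186 [513.7 253.9 115. ]
mid [515.51378341 278.18332574 115.        ] ang 85.83911826567535 len 48.7525059121129
```

```bash
python3 -m jog '[0,0,0,0,-1,0,0,0,0,0,-2,0,0,0,0,0,-3,0,0,0,0,0,-3,0]'
python3 - <<'E'
from h import *
st(); p=cam('wrist','w9.png'); reds(p,115,(180,130,340,230))
E
```

```text
clock: 15.28
eef_pos: [479.5, 272.7, 143.5]
eef_rot: [-1.571, 0.002, -2.369]
wrist_force: [4.0, 4.5, 4.0]
finger_gap: 55.8
15.28 [479.5 272.7 143.5] [-1.5705  0.0025 -2.3692] [4.  4.5 4. ] [ 0.55 -0.88  0.14] 55.8 [0.45 0.38 1.61 0.   1.14 1.25]
[262.  153.1] 59 [517.  302.8 115. ]
[311.9 209.1] 187 [513.9 254.2 115. ]
mid [515.48945258 278.50450365 115.        ] ang 86.34982182579742 len 48.69727237206645
```

```bash
python3 -m jog '[-0.4,0,0,0,0,0,-0.7,0,0,0,0,0,-0.7,-0.5,0,0,0,0,-0.7,-1,0,0,0,0,-0.7,-1,0,0,0,0]'
python3 - <<'E'
from h import *
st(); p=cam('wrist','w10.png'); reds(p,115,(180,130,340,230))
E
```

```text
clock: 15.75
eef_pos: [479.3, 272.7, 143.7]
eef_rot: [-1.571, -0.0, -2.37]
wrist_force: [2.9, 1.6, -0.7]
finger_gap: 55.6
15.75 [479.3 272.7 143.7] [-1.5711 -0.     -2.3703] [ 2.9  1.6 -0.7] [ 0.49 -0.69  0.11] 55.6 [0.45 0.39 1.61 0.   1.15 1.25]
[262.  152.9] 63 [516.9 302.8 115. ]
[311.3 208.7] 187 [513.6 254.5 115. ]
mid [515.25362457 278.64217668 115.        ] ang 85.97995595849285 len 48.38874941622932
```

```bash
python3 -m jog '[0,-0.5,0,0,0,0,0,-1,0,0,0,0,0,-1.5,0,0,0,0,0,-2,0,0,0,0,0,-2,0,0,0,0]'
python3 - <<'E'
from h import *
st(); p=cam('wrist','w11.png'); reds(p,115,(180,130,340,230))
E
```

```text
clock: 16.22
eef_pos: [479.2, 272.4, 145.8]
eef_rot: [-1.571, -0.001, -2.37]
wrist_force: [1.2, 1.3, -3.4]
finger_gap: 56.0
16.22 [479.2 272.4 145.8] [-1.5711e+00 -7.0000e-04 -2.3704e+00] [ 1.2  1.3 -3.4] [ 0.19 -0.3   0.06] 56.0 [0.45 0.38 1.61 0.   1.15 1.25]
[261.9 152.1] 63 [517.  302.7 115. ]
[310.6 208. ] 182 [513.3 254.1 115. ]
mid [515.14141244 278.42204517 115.        ] ang 85.60422126305767 len 48.7095576514909
```

```bash
python3 -m jog '[0,-0.5,0,0,0,0,0,-1,0,0,0,0,0,-1.5,0,0,0,0,0,-1.5,0,0,0,0]'
python3 - <<'E'
from h import *
st(); p=cam('wrist','w12.png'); reds(p,115,(180,130,340,230))
E
```

```text
clock: 16.6
eef_pos: [479.3, 272.5, 147.3]
eef_rot: [-1.571, -0.0, -2.37]
wrist_force: [1.2, 0.7, -5.9]
finger_gap: 55.5
16.6 [479.3 272.5 147.3] [-1.5710e+00 -4.0000e-04 -2.3704e+00] [ 1.2  0.7 -5.9] [ 0.3  -0.29  0.11] 55.5 [0.45 0.38 1.61 0.   1.15 1.25]
[262.  152.1] 59 [517.  302.6 115. ]
[310.2 207.6] 179 [513.3 254.1 115. ]
mid [515.15463128 278.37169451 115.        ] ang 85.5491227554382 len 48.64154170510222
```

```bash
python3 -m jog '[0,-0.7,0,0,0,0,0,-1.4,0,0,0,0,0,-2.1,0,0,0,0,0,-3,0,0,0,0,0,-3,0,0,0,0]'
python3 - <<'E'
from h import *
st(); p=cam('wrist','w13.png'); reds(p,115,(180,130,340,230))
E
```

```text
clock: 17.07
eef_pos: [479.4, 272.5, 150.9]
eef_rot: [-1.571, 0.0, -2.37]
wrist_force: [0.7, 0.3, -2.0]
finger_gap: 56.0
17.07 [479.4 272.5 150.9] [-1.5707e+00  2.0000e-04 -2.3704e+00] [ 0.7  0.3 -2. ] [ 0.07 -0.    0.02] 56.0 [ 0.45  0.38  1.6  -0.    1.16  1.25]
[261.6 151.7] 57 [517.1 302.6 115. ]
[309.1 206. ] 175 [513.5 254.2 115. ]
mid [515.2524544  278.41484103 115.        ] ang 85.75043891601446 len 48.549021494983116
```

View pics/w13.png

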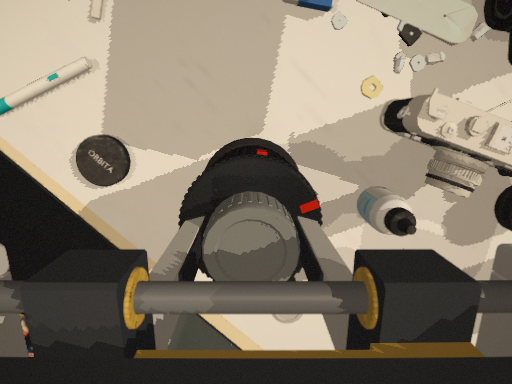

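```bash
python3 -m jog '[0,-3,0,0,0,0,0,-6,0,0,0,0,0,-10,0,0,0,0,0,-14,0,0,0,0,0,-18,0,0,0,0,0,-22,0,0,0,0,0,-27,0,0,0,0,0,-32,0,0,0,0,0,-36,0,0,0,0,0,-36,0,0,0,0]'
python3 - <<'E'
from h import *
st(); p=cam('wrist','w14.png'); reds(p,115,(180,100,340,240))
E
```

```text
clock: 17.95
eef_pos: [479.7, 272.6, 187.5]
eef_rot: [-1.57, 0.001, -2.37]
wrist_force: [0.2, 0.1, -0.2]
finger_gap: 55.6
17.95 [479.7 272.6 187.5] [-1.5704e+00  1.3000e-03 -2.3704e+00] [ 0.2  0.1 -0.2] [-0.07 -0.03 -0.01] 55.6 [0.45 0.34 1.57 0.   1.24 1.25]
[259.8 147.6] 41 [516.8 302.4 115. ]
[299.8 192.5] 127 [513.7 255.  115. ]
mid [515.28251647 278.67269387 115.        ] ang 86.2841570018152 len 47.4639645098589
```

View pics/w14.png

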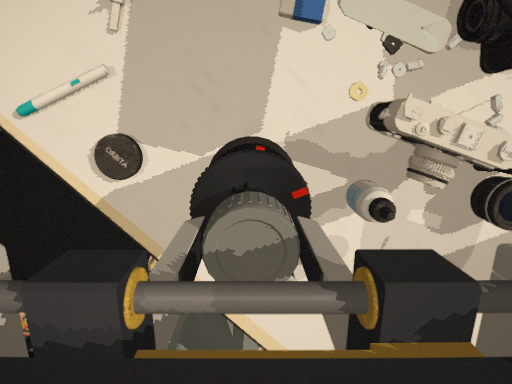

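```bash
python3 -m jog '[0,-6,0,0,0,0,0,-18,0,0,0,0,0,-32,0,0,0,0,0,-46,0,0,0,0,0,-58,0,0,0,0,0,-67,0,0,0,0,0,-72,0,0,0,0,0,-75,0,0,0,0,0,-75,0,0,0,0,0,-75,0,0,0,0]'
python3 - <<'E'
from h import *
st(); p=cam('wrist','w15.png'); reds(p,115,(180,100,340,240)); p=cam('side','s15.png')
a=cv2.imread('pics/s15.png'); cv2.imwrite('pics/s15z.png',cv2.resize(a[60:240,140:340],None,fx=3.3,fy=3.3))
E
```

```text
clock: 18.83
eef_pos: [479.3, 272.5, 260.9]
eef_rot: [-1.571, -0.001, -2.37]
wrist_force: [0.6, 0.4, -0.3]
finger_gap: 55.5
18.83 [479.3 272.5 260.9] [-1.5711e+00 -7.0000e-04 -2.3704e+00] [ 0.6  0.4 -0.3] [-0.1  -0.02 -0.02] 55.5 [0.45 0.28 1.47 0.   1.39 1.25]
[257.8 140.4] 20 [516.6 302.2 115. ]
[288.5 175. ] 75 [513.5 255.  115. ]
[213.2 203.6] 71 [437.  289.9 115. ]
```

View pics/w15.png

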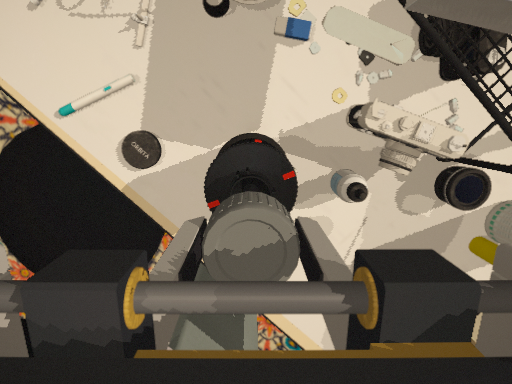

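View pics/s15z.png

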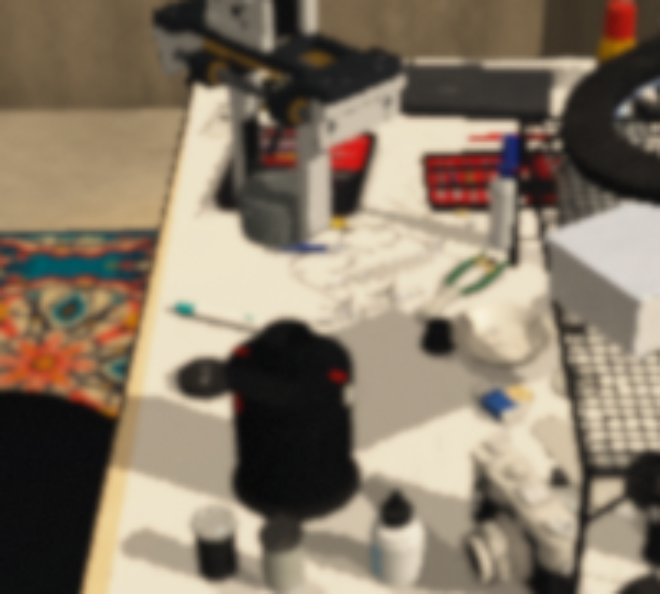

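```bash
python3 -c "
from h import *
st(); print(manip.sign_off())"
```

```text
18.93 [479.3 272.4 260.8] [-1.5712e+00 -1.0000e-03 -2.3705e+00] [-0.4  0.6 -0.7] [-0.06  0.04 -0.02] 55.6 [0.45 0.28 1.47 0.   1.39 1.25]
the job is handed in; nothing more can be done
None
```

The job is done and handed in at 18.9 s. The lid is seated and locked in the tank, and the gripper still holds the grey cap level above it.

- **Seating:** I gripped the lid by its cap and lowered it into the mouth, red marks over red marks. It came down on the rim where expected: the tool was at z about 143.5 mm, with a push of about 12 N that I then eased.
- **Locking:** I turned the lid clockwise until its red mark stopped moving while the moment rose to about 0.67 N m. I then eased the twist and checked that the lid had stayed put. The marks put the final turn at 61 to 62 degrees, against 62 nominal.
- **Cap:** I pulled the cap straight up and it came off. The highest pull I recorded was about 6 N; the readings between steps missed the 8 to 11 N peak.
- **Last checks:** The cap's underside is about 90 mm above the collar and 124 mm above the rim, with the grip holding at 55.6 mm. In the pictures the lid sits level and unmoved. I saw no bench item out of place, though I did not measure them again.

**Disagreement:** the top and wrist cameras differed by about 2 mm in x. I used the wrist camera for both the lid and the tank, and eased side forces of up to about 9 N during the turn.

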